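# Clamp the pink plaster cast with the tab-lock knob

## Robot

A 6-joint arm with a two-finger parallel gripper is mounted at the origin on the work surface. World frame = base frame: x ahead of the robot, y to its left, z up, the work surface at z = 0. Lengths are in m, angles in rad, forces in N, time in s.
With the tool pointing down it reaches from about 0.425 to 0.95 m from the base axis. Payload 3.5 kg.
Tool frame: the origin (TCP) lies midway between the tips of the shut fingers; the grasp point (between the pads) lies 19 mm behind it; x points along the fingers, y is the direction in which the jaws open and shut, and the axes are right-handed (so a half turn about x gives the same grasp; the last joint's range is limited). The gripper opens to 85 mm and grips with 20 to 120 N. Pads are 22 mm wide; open, the fingers measure 114 mm over their backs; the gripper's body (76 mm by 85 mm) begins 54 mm behind the grasp point. The pads swing forward as they close: fully open they stand 13 mm farther back than shut.
Start: joints at [1.187, 0.286, 1.577, -0, 1.279, -0.15], TCP at [0.156, 0.657, 0.231] pointing down, gripper open.
Joint ranges: [-2.77, 2.77], [-0.9, 2.22], [0.21, 2.48], [-1.53, 4.67], [0.24, 2.81], [-2.84, 2.84]. Speed limits (rad/s): [2.79, 2.79, 3.14, 3.14, 3.14, 3.14].

## Interface

Orientations are given as a rotation vector (axis times angle).
In Python, from station import telemetry, vision, hand_in gives the robot as it stands.
- The arm moves only by the tool move_arm, never from a script. Its arguments are lists of equal length, an entry for each row: "linear": the shift along the tool's x, y, z in mm, a list of three; "yaw": the turn about the tool's x in degrees; "jaw": the closure, from 0 (fully open) to 1 (shut). A call has 1 to 20 rows; each row is the pose to reach, as a shift and turn from the pose measured when the call began, along the tool's axes at that moment; what a row does not reach only later rows make up. A row lasts 1/12 s, in which the tool goes at most 41.7 mm and 7.16 degrees, less where a joint would pass 70% of its speed; a pose out of reach is approached as far as the arm can. A call with a gripper value outside its range is refused whole. The fingers move at their own pace and stop on an object; "force" is the grip in N (left out, the last holds). Time passes only in rows, so rows that repeat a pose let the fingers close. It gives the time, the measured TCP pose, the force and the opening at its end, in the units of the state.
- telemetry.observe(): the state, without advancing time (a new reading comes with each control period).
- vision.get_image(name): name is "side" or "top" or "wrist"; returns the picture (480x640x3 uint8, red, green, blue); there is no depth.
- vision.calibration(name): a dict with "K" (3x3 intrinsics, pixels), "distortion" ([k1, k2, p1, p2, k3] as OpenCV has them; the pictures are not rectified), "world_to_cam" (4x4, takes a point from world to camera coordinates). Camera axes: x right, y up, looking along -z (the intrinsics and any distortion apply to the point x, -y, -z); pixel columns grow to the right and rows downward; lengths in m; the calibration is good to about 2 mm. A picture is of the moment at which its call begins: read the wrist's pose just before it. calibration takes no time and is no camera call; for the wrist camera it gives the pose at the moment of the call.
- hand_in(): hands the job in, once; it reports no verdict.
The state is a dict: "t": time; "joints": joint angles; "joint_vel": joint speeds; "effort": joint torques, N m; "tcp_pos": TCP position; "ee_rot": TCP orientation; "wrist_force": force on the tool from outside, world axes, zero at the start; "ft_torque": the same for the moment, N m; "width": opening from 0.0 (shut) to 1.0 (fully open).
Only numpy, scipy, OpenCV 4.12 (cv2) and the standard library are available. Lean on these libraries where they do the work, as an engineer would, in place of code of your own. Each camera call takes 0.05 s, during which the arm holds its last target. There are 200 camera calls.

## Task

Put the pink plaster cast upright on the grey bed of the model clamp, between its jaws, and let go of it. Then pinch both yellow tabs of the clamp's knob together, which frees the knob, and turn it clockwise (seen from above) until the orange spring pad holds the cast firmly against the rear stop with about 12 newtons, its spring pressed in by about 5 mm, but never anywhere near 20 newtons, which would crack the plaster; let the tabs spring back so that the knob locks, and leave the other things on the bench alone.

Things in the scene. Friction and masses are not known exactly. Their poses are not given: they have to be found in the camera images.
- pink_cast_center (a point): a plaster dental cast: pink block 54 (its x) x 50 (its y) x 30 mm high with a horseshoe of teeth on top, 45 mm high in all; this point is at its middle, 22 mm above its underside; axes along the block's sides, z up. It weighs about 0.13 kg and stands loose on the bench. This is the one to clamp, held across its x sides
- bed_mid (a point): middle of the top of the clamp's grey bed, 30 mm above the bench; axes are the clamp's: z up, y from the rear stop (-y) to jaw and knob (+y). Bed 44 mm wide in x, base plate (130 mm in x) 18 mm below its top. Open, the pad face is at y +30 mm, the stop face at -30 to -42 mm: a cast centred here with its y along this y stands free, 5 mm from pad, 5 mm or more from stop. Clamp is screwed down
- jaw: steel jaw block in front of the knob, with an orange spring pad (40 mm wide, 24 mm high) on brass pins that looks to the clamp's -y. Origin on the bench below bed_mid while open. Moves 22 mm towards -y per radian of knob turn. The pad's spring, 2.5 N/mm, yields up to 9 mm: the visible gap between block and pad is 10 mm free, 5 mm at 12 N. Pressing loads the knob with 0.022 N m per newton
- pink_cast: the same pink cast as a body, origin at the centre of its underside
- knob_grip (a point): point on the knob's upright axis at the best height to pinch the tabs, 92 mm above the bench, 115 mm to the clamp's +y from bed_mid. Axes turn with the knob: x from tab_b to tab_a, along the clamp's x before turning. Black hub 26 mm across, 93 mm high over the bench, a yellow tab on either side; around its foot a dark ring 76 mm across, top 66 mm above the bench
- tab_a_face (a point): outer face of yellow tab A, on the knob's +x side: an upright paddle 20 mm wide and 6 mm thick, from 68 to 108 mm above the bench. At rest the two outer faces stand 52 mm apart; fully pinched 44 mm
- tab_b_face (a point): outer face of yellow tab B, the same on the knob's -x side
- tab_a (a joint): how far tab A is pressed in, m: 0 at rest (its toothed shoe on the ring, knob locked), 0.004 fully in. Takes 9 N to start, 20 N fully in; its shoe leaves the ring at 3 mm. Both must be in at once. A pinch off the axis by over 1 to 2 mm can leave one tab locked and pushes the hand sideways: centre it until the sideways force is small
- tab_b (a joint): the same for tab B
- knob (a joint): turn of the knob, rad: 0 at the start (clamp open), growing clockwise from above, stop at 1.4. Freed, it turns with 0.18 N m of friction (plus 0.3 N m per rad/s); the pad's load comes on top, so go in small equal steps and watch for the rise over the free turn (first 0.43 rad at least). 12 N comes at 0.65 to 1.25: the steel rear stop is set within a 12 mm range and holds fast
- blue_cast_center (a point): a plaster dental cast: blue, with a dark red block 54 (its x) x 50 (its y) x 30 mm high with a horseshoe of teeth on top, 45 mm high in all; this point is at its middle, 22 mm above its underside; axes along the block's sides, z up. Leave it alone
- white_cast_center (a point): a plaster dental cast: cream white block 54 (its x) x 50 (its y) x 30 mm high with a horseshoe of teeth on top, 45 mm high in all; this point is at its middle, 22 mm above its underside; axes along the block's sides, z up. Leave it alone
- pink_bowl: pink mixing bowl 124 mm across, 75 mm high, origin at its underside. Leave it alone
- blue_bowl: blue mixing bowl 116 mm across, 70 mm high, origin at its underside. Leave it alone
- spatula: mixing spatula 200 mm long with a brown handle, lying flat. Leave it alone
- jar: amber jar 56 mm across, 60 mm high, origin at its underside. Leave it alone
- tin_ring: flat steel ring 52 mm across, 16 mm high, origin at its underside. Leave it alone
Things that resemble listed ones, but are neither listed nor needed, are in the scene too. Leave any purple or turquoise look-alike of the pink_cast alone.

How it is judged:
On the way, in this order (a step that is already met when the one before it is completed fails the run):
1. the pink cast stands on the bed between the jaws, let go (x of pink_cast_center in the frame of bed_mid between -0.015 and 0.015 m and z of pink_cast_center in the frame of bed_mid between 0.018 and 0.026 m and y of pink_cast_center in the frame of bed_mid between -0.022 and 0.012 m and angle between pink_cast_center's own z axis and vertical below 0.12 rad and contact force between the fingers and pink_cast below 0.1 N), for 0.2 s.
2. both tabs of the knob are pinched in by at least 3 mm (value of joint each of tab_a, tab_b above 0.003 m), for 0.1 s.
3. with the knob turned, the pad presses the cast with 8 N or more (contact force between jaw and pink_cast above 8 N and value of joint knob above 0.4 rad), for 0.2 s.
At the end, for the whole second after the job is handed in: The pink cast stands upright on the bed (centre within 15 mm of the bed's middle in the clamp's x, 22 mm towards the stop and 12 mm towards the pad, tilt under 0.12 rad), at rest and held by the orange pad with 8 to 16 N; both tabs are out again (within 1 mm) and the knob is locked (x of pink_cast_center in the frame of bed_mid between -0.015 and 0.015 m and z of pink_cast_center in the frame of bed_mid between 0.018 and 0.026 m and y of pink_cast_center in the frame of bed_mid between -0.022 and 0.012 m and angle between pink_cast_center's own z axis and vertical below 0.12 rad and contact force between jaw and pink_cast between 8 and 16 N and value of joint each of tab_a, tab_b below 0.001 m and linear speed of pink_cast below 0.01 m/s and velocity of joint knob below 0.05 rad/s); the robot touches nothing.
It fails at once if the pad presses the cast with more than 20 N: the plaster cracks (contact force between jaw and pink_cast above 20 N).
It fails at once if another thing on the bench (cast, bowl, spatula, jar, ring) is moved by more than 30 mm (distance of any of blue_cast_center, white_cast_center, pink_bowl, blue_bowl, spatula, jar, tin_ring from where it was at the start of the episode above 0.03 m).
It also fails if it takes over 70 s, if anything falls off the work surface, if the arm or the gripper's body presses on something with over 40 N, if the wrist force passes 120 N, or if a joint passes its speed limit or range.

## Working session

There is one attempt and no reset: what is moved stays moved. The work goes in short steps, Python scripts to look and compute and a tool call to move; the robot and the scene stay as the last step left them, time stands still between calls to the robot, and variables do not carry over. Pictures are saved under pics/ and viewed, about 8 in all and at most 12, crops included, and the job is handed in when it is done.

Besides the shell and the picture viewer there is one more tool, called after "Request:" as name(argument=value, ...) on one line, values as JSON. move_arm: Moves the arm, as the interface text tells. Its arguments: {"type":"object","properties":{"linear":{"type":"array","items":{"type":"array","items":{"type":"number"}}},"yaw":{"type":"array","items":{"type":"number"}},"jaw":{"type":"array","items":{"type":"number"}},"force":{"type":"number"}},"required":["linear","yaw","jaw"]}

```bash
mkdir -p pics; cat > h.py <<'E'
import numpy as np, cv2
from station import telemetry, vision, hand_in
def cal(n):
    c=vision.calibration(n); return np.array(c["K"],float),np.array(c["distortion"],float),np.array(c["world_to_cam"],float)
def ray(c,uv):
    K,d,T=c; p=cv2.undistortPoints(np.array([[uv]],float),K,d)[0,0]
    v=np.array([p[0],-p[1],-1.0]); R=T[:3,:3]; o=-R.T@T[:3,3]; v=R.T@v; return o,v/np.linalg.norm(v)
def onz(c,uv,z):
    o,v=ray(c,uv); return o+v*(z-o[2])/v[2]
def tri(rs):
    A=np.zeros((3,3));b=np.zeros(3)
    for o,v in rs:
        P=np.eye(3)-np.outer(v,v);A+=P;b+=P@o
    x=np.linalg.solve(A,b); return x,[np.linalg.norm((np.eye(3)-np.outer(v,v))@(x-o))*1000 for o,v in rs]
def proj(c,p):
    K,d,T=c; q=T[:3,:3]@np.array(p)+T[:3,3]; q=np.array([q[0],-q[1],-q[2]])
    return cv2.projectPoints(q.reshape(1,1,3),np.zeros(3),np.zeros(3),K,d)[0].ravel()
def save(n,f,crop=None,s=1):
    im=cv2.cvtColor(np.array(vision.get_image(n)),cv2.COLOR_RGB2BGR); cv2.imwrite('pics/raw_'+f,im)
    if crop: x0,y0,x1,y1=crop; im=im[y0:y1,x0:x1]
    cv2.imwrite('pics/'+f,cv2.resize(im,None,fx=s,fy=s,interpolation=cv2.INTER_CUBIC))
E
python3 - <<'E'
from h import *
s=telemetry.observe();print(s)
for n in("top","side","wrist"):
    save(n,n+'0.png'); c=cal(n); print(n,c[0][0,0],(-c[2][:3,:3].T@c[2][:3,3]).round(3))
E
```

```text
{'t': 0.0, 'joints': array([ 1.18700588e+00,  2.87192681e-01,  1.57819659e+00, -5.42569925e-06,
        1.27861446e+00, -1.50042288e-01]), 'joint_vel': array([-0.0004625 , -0.00018598,  0.00045064,  0.00061975, -0.00017636,
        0.00020002]), 'effort': array([-7.52223150e-04, -4.05984879e+01, -2.92622602e+01, -2.36580499e-04,
        5.91529024e-03,  2.25872888e-06]), 'tcp_pos': array([0.15609389, 0.65601562, 0.22991857]), 'ee_rot': array([ 0.1816932 ,  1.56362584, -0.18535569]), 'wrist_force': array([-0.35390542,  0.3415197 , -0.91128592]), 'ft_torque': array([ 0.02215441,  0.04366705, -0.00872688]), 'width': 1.0019964881342258}
top 605.6639344182709 [ 0.266 -0.031  1.546]
side 569.6575952236453 [0.51  0.881 1.249]
wrist 403.022563973507 [0.083 0.674 0.373]
```

View pics/top0.png

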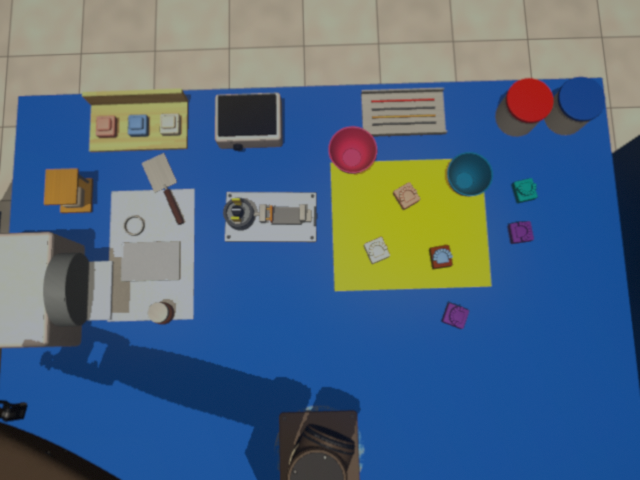

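View pics/side0.png

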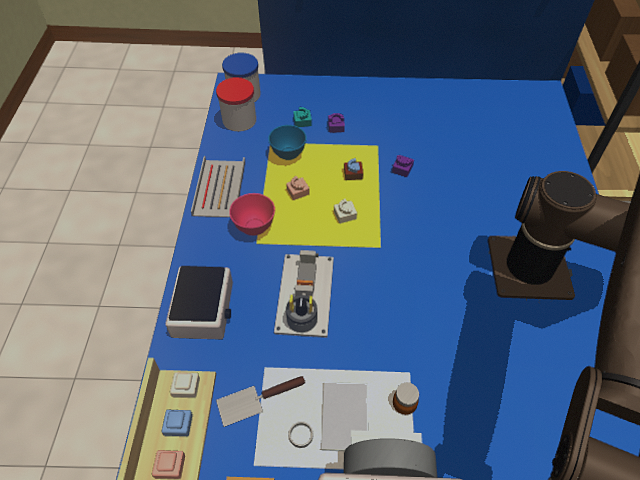

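Top view: pink cast at about (406,196), white (376,250), blue/dark red (441,257). The clamp has its knob at about (239,212) and its stop at about (307,214). Side view: pink cast at (298,187), clamp knob at (301,305). I'll enlarge both.

```bash
python3 - <<'E'
from h import *
t=cv2.imread('pics/raw_top0.png'); s=cv2.imread('pics/raw_side0.png')
def cr(im,x0,y0,w,h): return cv2.resize(im[y0:y0+h,x0:x0+w],(400,300) if w/h>1 else (400,300),interpolation=cv2.INTER_CUBIC)
# each 4x: 100x75
a=np.vstack([np.hstack([cr(t,222,180,100,75),cr(t,370,160,100,75)]),np.hstack([cr(s,255,245,100,75)if 0 else cr(s,255,255,100,75),cr(s,250,150,100,75)])])
cv2.imwrite('pics/c1.png',a)
E
```

```text
(no output)
```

View pics/c1.png

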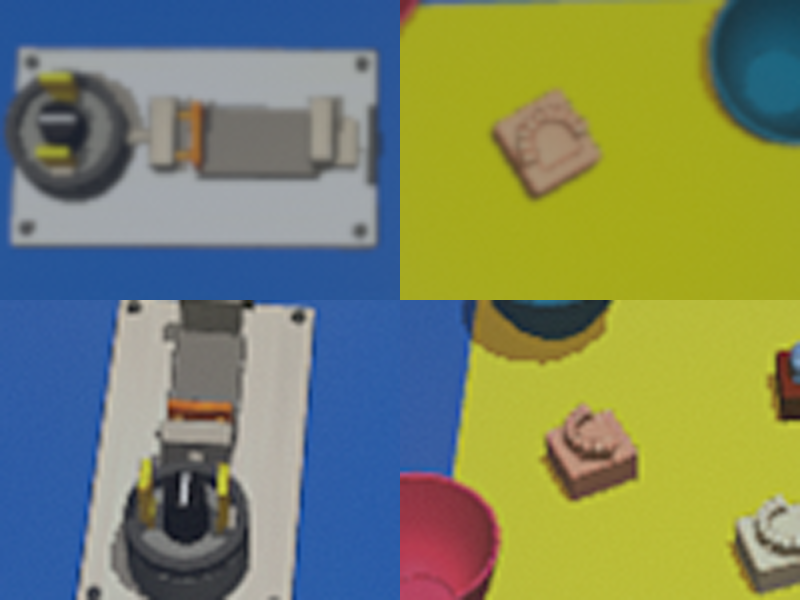

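```bash
python3 - <<'E'
from h import *
T=cal("top");S=cal("side")
t1=lambda x,y:(x/4+222,y/4+180); t2=lambda x,y:((x-400)/4+370,y/4+160)
s1=lambda x,y:(x/4+255,(y-300)/4+255); s2=lambda x,y:((x-400)/4+250,(y-300)/4+150)
P=lambda n,a,b:print(n,*[np.round(q,4) for q in tri([ray(T,a),ray(S,b)])])
P("cast",t2(547,145),s2(591,444))
P("tabL",t1(55,78),s1(223,466))
P("tabR",t1(50,152),s1(147,463))
P("tabL'",t1(55,78),s1(147,463));P("tabR'",t1(50,152),s1(223,466))
P("pad/jaw top",t1(163,133),s1(197,434))
b=[onz(T,t1(*u),.012) for u in((33,63),(362,64),(26,228),(360,231))]
print(np.round(b,4), np.mean(b,0)); 
print("yaw",[np.arctan2(*(q-p)[:2][::-1]) for p,q in((b[1],b[0]),(b[3],b[2]))])
c=[onz(T,t2(*u),.03) for u in((556,92),(600,152),(540,198),(493,140))]
print(np.round(c,4),np.mean(c,0).round(4)); 
for i in range(4): d=c[(i+1)%4]-c[i]; print(np.linalg.norm(d).round(4),np.degrees(np.arctan2(d[1],d[0])).round(1))
E
```

```text
cast [ 0.628  -0.2444  0.0243] [1.6022 1.6022]
tabL [0.5859 0.1858 0.1289] [20.3773 20.3773]
tabR [0.589  0.1852 0.1068] [23.2397 23.2397]
tabL' [0.6106 0.1837 0.1139] [0.7328 0.7328]
tabR' [0.5652 0.1862 0.1169] [1.7647 1.7647]
pad/jaw top [0.587  0.1247 0.0539] [0.3985 0.3985]
[[ 0.6448  0.2134  0.012 ]
 [ 0.6375 -0.001   0.012 ]
 [ 0.5358  0.2181  0.012 ]
 [ 0.5274  0.0031  0.012 ]] [0.58635711 0.10842048 0.012     ]
yaw [np.float64(1.5365287752527683), np.float64(1.5315945115960816)]
[[ 0.6599 -0.2509  0.03  ]
 [ 0.6193 -0.2769  0.03  ]
 [ 0.5904 -0.2369  0.03  ]
 [ 0.6293 -0.2088  0.03  ]] [ 0.6247 -0.2434  0.03  ]
0.0482 -147.3
0.0494 125.9
0.0481 35.8
0.052 -54.1
```

```bash
cat >> h.py <<'E'
from scipy.spatial.transform import Rotation as Ro
def plan(pos,jawdeg=None):
    "shift mm in tool axes and yaw deg to TCP pos with tool y along jawdeg (mod 180) in world"
    s=telemetry.observe(); R=Ro.from_rotvec(s["ee_rot"]).as_matrix()
    y=np.degrees(np.arctan2(R[1,1],R[0,1])); lin=R.T@(np.array(pos)-s["tcp_pos"])*1000
    out=[lin.round(1),"tooly",round(y,2),"j6",round(s["joints"][5],2)]
    if jawdeg is not None: # tool x down -> +yaw about x turns clockwise seen from above
        d=(jawdeg-y+90)%180-90; out+=["yaw",round(-d,2)]
    print(*out); return R
E
python3 - <<'E'
from h import *
R=plan((.625,-.243,.19),-54);print(R.round(3)); plan((.625+.05,-.243,.23))
c=cal('wrist');s=telemetry.observe();print((R.T@(-c[2][:3,:3].T@c[2][:3,3]-s["tcp_pos"])).round(4),(c[2][:3,:3]@R).round(3))
E
```

```text
[  41.5 -766.   664.4] tooly 76.61 j6 -0.15 yaw -49.39
[[-0.001  0.232  0.973]
 [-0.002  0.973 -0.232]
 [-1.    -0.002 -0.   ]]
[   1.4 -754.5  713. ] tooly 76.61 j6 -0.15
[-0.1424  0.0002 -0.0753] [[-0.001  1.    -0.001]
 [ 0.293 -0.001 -0.956]
 [-0.956 -0.001 -0.293]]
```

Request:
move_arm(linear=[[40,-765,665],[40,-765,665],[40,-765,665],[40,-765,665],[40,-765,665],[40,-765,665],[40,-765,665],[40,-765,665],[40,-765,665],[40,-765,665],[40,-765,665],[40,-765,665],[40,-765,665],[40,-765,665],[40,-765,665],[40,-765,665],[40,-765,665],[40,-765,665],[40,-765,665],[40,-765,665]], yaw=[-49,-49,-49,-49,-49,-49,-49,-49,-49,-49,-49,-49,-49,-49,-49,-49,-49,-49,-49,-49], jaw=[0,0,0,0,0,0,0,0,0,0,0,0,0,0,0,0,0,0,0,0])

```text
t: 1.82
tcp_pos: [0.537, -0.0733, 0.1987]
ee_rot: [-0.487, 1.517, 0.485]
wrist_force: [-0.1, 0.1, 0.0]
width: 1.001
```

```bash
python3 - <<'E'
from h import *
plan((.625,-.243,.19),-54)
E
```

```text
[   8.9 -189.2  -27.1] tooly 125.57 j6 -2.51 yaw -0.43
```

Request:
move_arm(linear=[[9,-189,-27],[9,-189,-27],[9,-189,-27],[9,-189,-27],[9,-189,-27],[9,-189,-27],[9,-189,-27]], yaw=[0,0,0,0,0,0,0], jaw=[0,0,0,0,0,0,0])

```text
t: 2.4
tcp_pos: [0.6247, -0.2439, 0.1887]
ee_rot: [-0.484, 1.518, 0.485]
wrist_force: [0.3, 0.7, -0.6]
width: 1.001
```

```bash
python3 - <<'E'
from h import *
plan((.625,-.243,.19),-54)
c=cal('wrist'); np.save('c1.npy',np.array(c,dtype=object),allow_pickle=True); save('wrist','w1.png',(120,80,520,380),2)
print(proj(c,(.625,-.243,.03)))
E
```

```text
[-1.3  0.5  0.7] tooly 125.45 j6 -2.71 yaw -0.55
[315.07932446 227.52983396]
```

View pics/w1.png

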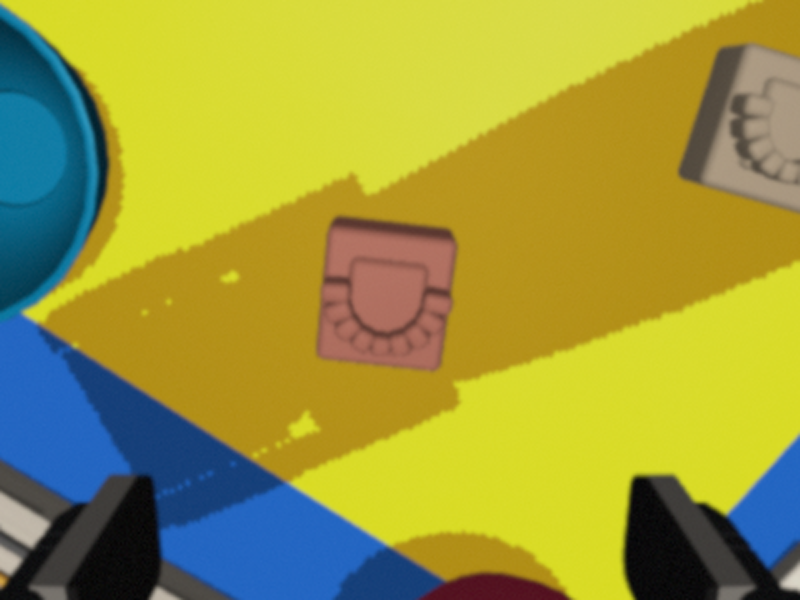

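The pink cast sits at crop (386,300), with top corners of about (330,227), (453,242), (440,370) and (318,356). It is rotated about 6° relative to the gripper.

```bash
python3 - <<'E'
from h import *
c=tuple(np.load('c1.npy',allow_pickle=True)); f=lambda p:(p[0]/2+120,p[1]/2+80)
q=[(330,227),(453,242),(440,370),(318,356)]
w=[onz(c,f(p),.03) for p in q]
m=np.mean(w,0); print(m.round(4))
for i in range(4): d=w[(i+1)%4]-w[i]; print(np.linalg.norm(d).round(4),np.degrees(np.arctan2(d[1],d[0])).round(1))
T=cal('top');S=cal('side');mu=f(np.mean(q,0))
print(tri([ray(c,mu),ray(T,(406.75,196.25)),ray(S,(297.8,186))]))
# subpixel-ish segmentation: min area rect of pink
im=cv2.imread('pics/raw_w1.png')[:, :]; h=cv2.cvtColor(im,cv2.COLOR_BGR2HSV)
mk=((h[...,0]<12)|(h[...,0]>172))&(h[...,1]>60)&(h[...,2]>60); mk=mk.astype(np.uint8)*255
roi=np.zeros_like(mk); roi[170:290,250:370]=mk[170:290,250:370]
cn=max(cv2.findContours(roi,cv2.RETR_EXTERNAL,cv2.CHAIN_APPROX_NONE)[0],key=cv2.contourArea)
r=cv2.boxPoints(cv2.minAreaRect(cn)); print(r*2-[240,160])
E
```

```text
[ 0.6278 -0.2433  0.03  ]
0.0467 118.5
0.0514 31.0
0.0485 -61.4
0.0514 -151.0
(array([ 0.6278453 , -0.24353664,  0.02560154]), [np.float64(0.587782844155838), np.float64(1.8029677605314387), np.float64(1.404465705559316)])
[[314.48779297 355.60980225]
 [329.87805176 217.0975647 ]
 [457.8536377  231.31707764]
 [442.46337891 369.8293457 ]]
```

Ambiguous which side is 54 mm, so I'll fit the box silhouette under both hypotheses.

```bash
cat > fit.py <<'E'
from h import *
from scipy.optimize import minimize
def mask(im,box):
    h=cv2.cvtColor(cv2.resize(im,None,fx=4,fy=4,interpolation=cv2.INTER_CUBIC),cv2.COLOR_BGR2HSV)
    m=(((h[...,0]<13)|(h[...,0]>170))&(h[...,1]>50)&(h[...,2]>50)).astype(np.uint8)
    o=np.zeros_like(m);x0,y0,x1,y1=[4*b for b in box];o[y0:y1,x0:x1]=m[y0:y1,x0:x1]
    n,l,s,_=cv2.connectedComponentsWithStats(o);k=1+np.argmax(s[1:,4]);o=(l==k).astype(np.uint8)
    c=cv2.findContours(o,0,1)[0];cv2.drawContours(o,c,-1,1,-1);return o
def sil(c,p,a,b,shape,teeth=True):
    x,y,t=p;R=np.array([[np.cos(t),-np.sin(t)],[np.sin(t),np.cos(t)]])
    pts=[proj(c,[*(np.array([x,y])+R@[sx*a/2,sy*b/2]),z]) for sx in(1,-1) for sy in(1,-1) for z in(0,.03)]
    h=cv2.convexHull((np.array(pts)*4+1.5).astype(np.float32)); o=np.zeros(shape,np.uint8)
    cv2.fillConvexPoly(o,np.round(h*16).astype(np.int32),1,shift=4);return o
def fit(c,m,p0):
    for a,b in((.054,.050),(.050,.054)):
        f=lambda p:float((sil(c,(p[0]/1e3,p[1]/1e3,p[2]/50),a,b,m.shape)^m).sum())/m.sum()
        p=np.array([p0[0]*1e3,p0[1]*1e3,np.radians(p0[2])*50])
        r=minimize(f,p,method='Nelder-Mead',options=dict(initial_simplex=p+np.vstack([np.zeros(3),2*np.eye(3)]),maxiter=120))
        print(a,b,r.fun.round(4),(r.x[:2]/1e3).round(4),np.degrees(r.x[2]/50).round(2))
E
python3 - <<'E'
from fit import *
c=tuple(np.load('c1.npy',allow_pickle=True))
m=mask(cv2.imread('pics/raw_w1.png'),(250,170,370,290));print("wrist x axis 31:",m.sum()/16);fit(c,m,(.628,-.243,30))
t=mask(cv2.imread('pics/raw_top0.png'),(388,178,425,215));print("top",t.sum()/16);fit(cal('top'),t,(.628,-.243,34))
E
```

```text
wrist x axis 31: 4353.4375
0.054 0.05 0.1023 [ 0.6293 -0.2426] 28.44
0.05 0.054 0.1288 [ 0.6272 -0.2417] 28.56
top 17.125
0.054 0.05 27.1058 [ 0.6275 -0.2434] 34.37
0.05 0.054 26.8285 [ 0.6292 -0.243 ] 35.53
```

```bash
python3 - <<'E'
from fit import *
c=tuple(np.load('c1.npy',allow_pickle=True)); im=cv2.imread('pics/raw_w1.png')
def m2(im,box):
    h=cv2.cvtColor(cv2.resize(im,None,fx=4,fy=4,interpolation=cv2.INTER_CUBIC),cv2.COLOR_BGR2HSV)
    m=((h[...,0]<18)|(h[...,0]>36)).astype(np.uint8); o=np.zeros_like(m);x0,y0,x1,y1=[4*b for b in box];o[y0:y1,x0:x1]=m[y0:y1,x0:x1]
    n,l,s,_=cv2.connectedComponentsWithStats(o);k=1+np.argmax(s[1:,4]);o=(l==k).astype(np.uint8)
    q=cv2.findContours(o,0,1)[0];cv2.drawContours(o,q,-1,1,-1);return o
R=lambda m:cv2.minAreaRect(max(cv2.findContours(m,0,1)[0],key=cv2.contourArea))
m=m2(im,(255,175,365,285)); print(R(m)); fit(c,m,(.628,-.243,30))
for a,b in((.054,.05),(.05,.054)): print(R(sil(c,(.628,-.2425,np.radians(29)),a,b,m.shape)))
t=m2(cv2.imread('pics/raw_top0.png'),(388,178,425,215)); T=cal('top');print("top",R(t)); fit(T,t,(.628,-.243,30))
for a,b in((.054,.05),(.05,.054)): print(R(sil(T,(.628,-.2435,np.radians(30)),a,b,t.shape)))
E
```

```text
((1253.4940185546875, 908.054931640625), (264.04180908203125, 286.0176696777344), 6.34019136428833)
0.054 0.05 0.0647 [ 0.6286 -0.2431] 29.04
0.05 0.054 0.1216 [ 0.6279 -0.2424] 27.15
((1257.3155517578125, 909.8314208984375), (265.8026428222656, 296.9454650878906), 6.170175075531006)
((1256.8658447265625, 910.2073364257812), (286.45941162109375, 277.8457336425781), 6.34019136428833)
top ((1627.2249755859375, 783.1475830078125), (82.36842346191406, 80.9444351196289), 57.7243537902832)
0.054 0.05 0.26 [ 0.6282 -0.2436] 33.03
0.05 0.054 0.2569 [ 0.6291 -0.2415] 30.54
((1625.9295654296875, 786.7237548828125), (91.02752685546875, 88.14348602294922), 57.2647705078125)
((1625.98046875, 786.7811889648438), (83.72457122802734, 95.45125579833984), 58.392494201660156)
```

The x axis is clearly at about 29° and the centre at (0.628,-0.243).

```bash
python3 - <<'E'
from h import *
plan((.628,-.243,.08),28.8);plan((.628,-.243,.00),28.8)
E
```

```text
[109.   -2.5   2.9] tooly 125.53 j6 -2.71 yaw -83.27
[189.   -2.7   3. ] tooly 125.53 j6 -2.71 yaw -83.27
```

Request:
move_arm(linear=[[0,-2.5,3],[0,-2.5,3],[10,-2.5,3],[20,-2.5,3],[30,-2.5,3],[40,-2.5,3],[50,-2.5,3],[60,-2.5,3],[70,-2.5,3],[80,-2.5,3],[90,-2.5,3],[100,-2.5,3],[110,-2.5,3],[110,-2.5,3],[110,-2.5,3],[110,-2.5,3]], yaw=[97,97,97,97,97,97,97,97,97,97,97,97,97,97,97,97], jaw=[0,0,0,0,0,0,0,0,0,0,0,0,0,0,0,0])

```text
t: 3.78
tcp_pos: [0.6279, -0.2414, 0.0794]
ee_rot: [0.832, 1.408, -0.834]
wrist_force: [0.1, -0.7, 1.6]
width: 1.006
```

```bash
python3 - <<'E'
from h import *
plan((.628,-.243,.00),28.8); save('wrist','w2.png')
c=cal('wrist');np.save('c2.npy',np.array(c,dtype=object),allow_pickle=True)
E
```

```text
[79.4 -0.5  1.6] tooly 28.73 j6 -1.02 yaw -0.07
```

View pics/w2.png

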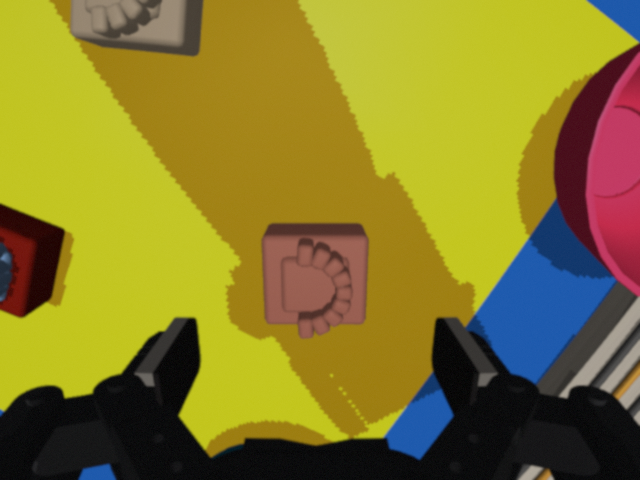

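The cast is square to the fingers and centred: column 316 against finger mid 316. Going down.

Request:
move_arm(linear=[[35,0,1.5],[60,0,1.5],[79,0,1.5],[79,0,1.5],[79,0,1.5],[79,0,1.5],[79,0,1.5],[79,0,1.5],[79,0,1.5],[79,0,1.5]], yaw=[0,0,0,0,0,0,0,0,0,0], jaw=[0,0,0,0,0.6,0.6,0.6,0.6,0.6,0.6], force=25)

```text
t: 4.67
tcp_pos: [0.6305, -0.244, 0.0035]
ee_rot: [0.831, 1.403, -0.833]
wrist_force: [-0.8, -0.2, 6.0]
width: 0.625
```

```bash
python3 - <<'E'
from h import *
c=tuple(np.load('c2.npy',allow_pickle=True))
w=[onz(c,p,.03) for p in((262,238),(369,238),(367,324),(264,324))]; print(np.mean(w,0).round(4),np.round(w,4)); s=telemetry.observe();print(s['width'],s['wrist_force'],s['tcp_pos'])
E
```

```text
[ 0.629  -0.2438  0.03  ] [[ 0.5943 -0.2358  0.03  ]
 [ 0.6408 -0.2103  0.03  ]
 [ 0.6644 -0.2514  0.03  ]
 [ 0.6164 -0.2778  0.03  ]]
0.6253563556922693 [-0.79651237 -0.15005552  5.95083806] [ 0.6304631  -0.24402129  0.00346938]
```

Request:
move_arm(linear=[[-20,0,0],[-60,0,0],[-100,0,0],[-120,0,0],[-120,0,0]], yaw=[0,0,0,0,0], jaw=[0.6,0.6,0.6,0.6,0.6])

```text
t: 5.08
tcp_pos: [0.6338, -0.2456, 0.1312]
ee_rot: [0.83, 1.389, -0.831]
wrist_force: [2.1, -0.1, -1.2]
width: 0.626
```

```bash
python3 - <<'E'
from h import *
s=telemetry.observe();print(s['width'],s['wrist_force'],s['tcp_pos'])
# refine clamp: bed_mid from knob/plate
k=np.array([.588,.185]); a=np.radians(87.9); u=np.array([np.cos(a),np.sin(a)]); print("bed",k-.115*u)
plan((.584,.070,.14),-2.1)
E
```

```text
0.625539569479952 [ 2.12831294 -0.05129237 -1.19390134] [ 0.63377113 -0.2456045   0.13118747]
bed [0.58378597 0.07007723]
[ -12.3  108.2 -300.5] tooly 28.74 j6 -1.02 yaw 30.84
```

Request:
move_arm(linear=[[-30,10,-35],[-60,25,-70],[-90,40,-105],[-90,55,-145],[-90,70,-185],[-90,85,-225],[-90,100,-265],[-90,108,-300],[-90,108,-300],[-90,108,-300],[-90,108,-300],[-90,108,-300]], yaw=[4,8,12,16,20,24,28,31,31,31,31,31], jaw=[0.6,0.6,0.6,0.6,0.6,0.6,0.6,0.6,0.6,0.6,0.6,0.6])

```text
t: 6.08
tcp_pos: [0.5827, 0.0695, 0.2164]
ee_rot: [1.237, 1.175, -1.234]
wrist_force: [1.3, 0.4, -2.1]
width: 0.629
```

```bash
python3 - <<'E'
from h import *
plan((.584,.07,.035),-2.1)
c=cal('wrist'); np.save('c3.npy',np.array(c,dtype=object),allow_pickle=True); save('wrist','w3.png')
print(proj(c,(.588,.185,.093)),proj(c,(.584,.07,.03)))
E
```

```text
[181.4  -0.8  -2.2] tooly -2.27 j6 -0.01 yaw -0.17
[315.35308734  55.55088817] [314.95920695 216.06342716]
```

View pics/w3.png

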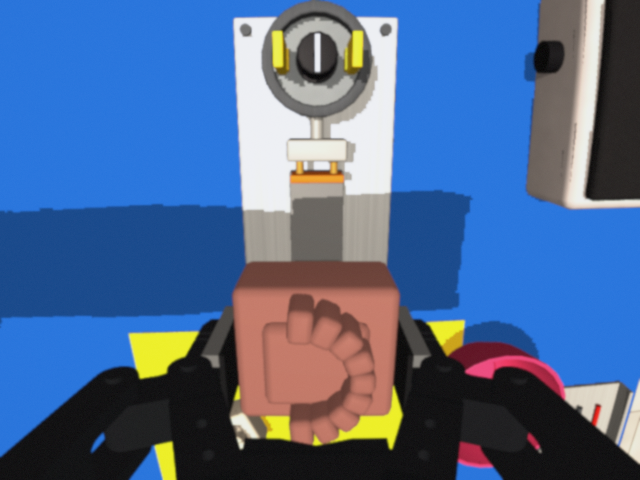

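Hub at (317,55), tabs at (279,50) and (354,50), bed edges at columns 291 and 344 near row 205, pad lower top edge near row 182, and the cast held level.

```bash
python3 - <<'E'
from h import *
c=tuple(np.load('c3.npy',allow_pickle=True)); O=lambda u,v,z:onz(c,(u,v),z)
hub=O(317,54,.093);print("hub",hub)
bl,br=O(291.5,200,.03),O(344,200,.03);print("bed",bl,br,(bl+br)/2,(br-bl)[0]); b2=(O(292,255,.03)+O(344,255,.03))/2;print(b2)
for z in(.05,.055): print("pad",O(291,182,z),O(344,182,z),"gapback",O(317,171,z),O(317,160,z))
print("tabs",O(273,30,.108),O(363,30,.108))
pl=[O(233,18,.012),O(246,262,.012),O(397,18,.012),O(387,262,.012)];print(np.round(pl,4))
for z in(0.2,.246):print("cast",O(237,265,.246))
T=cal('top');S=cal('side');print(tri([ray(c,(279,32)),ray(T,(50/4+222,152/4+180)),ray(S,(147/4+255,163/4+255))]), tri([ray(c,(357,32)),ray(T,(55/4+222,78/4+180))]))
E
```

```text
hub [0.58903785 0.18585888 0.093     ]
bed [0.5652252 0.08434   0.03     ] [0.60845932 0.08258667 0.03      ] [0.58684226 0.08346333 0.03      ] 0.04323412086331124
[0.58530411 0.03570909 0.03      ]
pad [0.5667109  0.10200165 0.05      ] [0.60718868 0.10038395 0.05      ] gapback [0.58686119 0.10954216 0.05      ] [0.58716907 0.11778033 0.05      ]
pad [0.56698057 0.10270973 0.055     ] [0.60680143 0.10111829 0.055     ] gapback [0.58680384 0.11012786 0.055     ] [0.58710673 0.11823233 0.055     ]
tabs [0.56421237 0.19754709 0.108     ] [0.61541135 0.19574612 0.108     ]
[[0.526  0.2279 0.012 ]
 [0.5196 0.0257 0.012 ]
 [0.6547 0.2233 0.012 ]
 [0.6482 0.0202 0.012 ]]
cast [0.55994263 0.10597293 0.246     ]
cast [0.55994263 0.10597293 0.246     ]
(array([0.58074439, 0.18984519, 0.12146656]), [np.float64(12.803981633284472), np.float64(18.22250552194163), np.float64(29.779014477440317)]) (array([0.60762917, 0.18575356, 0.13085106]), [np.float64(4.71495270949183), np.float64(4.7149527094916515)])
```

```bash
python3 - <<'E'
from h import *
plan((.586,.071,.050),-1.8);plan((.586,.071,.034),-1.8)
E
```

```text
[166.7   0.9  -3.6] tooly -2.33 j6 -0.01 yaw -0.53
[182.7   0.7  -3.7] tooly -2.33 j6 -0.01 yaw -0.53
```

Request:
move_arm(linear=[[35,1,-3.5],[70,1,-3.5],[105,1,-3.5],[135,1,-3.5],[155,1,-3.5],[167,1,-3.5],[167,1,-3.5],[167,1,-3.5]], yaw=[-0.5,-0.5,-0.5,-0.5,-0.5,-0.5,-0.5,-0.5], jaw=[0.6,0.6,0.6,0.6,0.6,0.6,0.6,0.6])

```text
t: 6.8
tcp_pos: [0.5865, 0.07, 0.0497]
ee_rot: [1.232, 1.178, -1.229]
wrist_force: [-0.2, 0.6, -1.1]
width: 0.624
```

```bash
python3 - <<'E'
from h import *
plan((.586,.071,.034),-1.8); print(telemetry.observe()['wrist_force'])
im=[]
for n,b in(("top",(232,180,322,247)),("side",(255,240,345,307))):
    a=cv2.cvtColor(np.array(vision.get_image(n)),4); x0,y0,x1,y1=b; im.append(cv2.resize(a[y0:y1,x0:x1],None,fx=4.4,fy=4.4,interpolation=2))
cv2.imwrite('pics/p1.png',np.hstack(im))
E
```

```text
[15.7 -0.7 -1.1] tooly -1.91 j6 -0.01 yaw -0.11
[-0.15542483  0.61526028 -1.07596833]
```

View pics/p1.png

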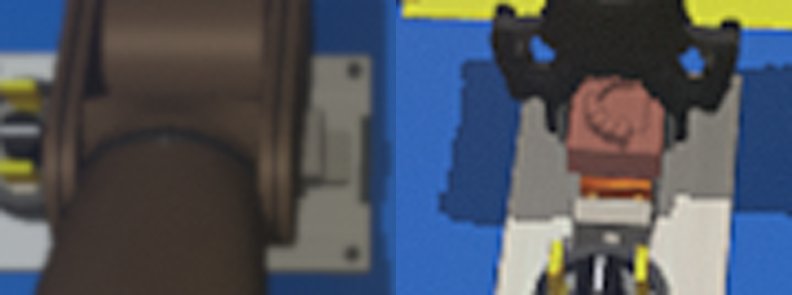

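The cast hangs between the jaws just behind the orange pad and the knob is untouched. Lowering it.

Request:
move_arm(linear=[[5,-0.5,-1],[10,-0.5,-1],[14,-0.5,-1],[16,-0.5,-1],[16,-0.5,-1]], yaw=[0,0,0,0,0], jaw=[0.6,0.6,0.6,0.6,0.6])

```text
t: 7.32
tcp_pos: [0.5871, 0.0714, 0.035]
ee_rot: [1.233, 1.176, -1.227]
wrist_force: [-0.6, 0.9, -1.8]
width: 0.631
```

Request:
move_arm(linear=[[1.5,-1,0],[2.5,-1,0],[2.5,-1,0]], yaw=[0,0,0], jaw=[0.6,0.6,0.6])

```text
t: 7.57
tcp_pos: [0.5866, 0.0714, 0.0338]
ee_rot: [1.233, 1.176, -1.226]
wrist_force: [-1.1, -0.3, 4.0]
width: 0.629
```

Request:
move_arm(linear=[[0,0,0],[0,0,0],[0,0,0],[0,0,0],[-20,0,0],[-50,0,0],[-90,0,0],[-130,0,0],[-150,0,0],[-150,0,-40],[-150,0,-80],[-150,0,-80]], yaw=[0,0,0,0,0,0,0,0,0,0,0,0], jaw=[0,0,0,0,0,0,0,0,0,0,0,0])

```text
t: 8.57
tcp_pos: [0.5869, 0.1579, 0.184]
ee_rot: [1.233, 1.179, -1.221]
wrist_force: [0.3, 0.5, -0.5]
width: 1.004
```

```bash
python3 - <<'E'
from h import *
s=telemetry.observe(); print(s['tcp_pos'],s['wrist_force'],s['width'])
c=cal('wrist'); np.save('c4.npy',np.array(c,dtype=object),allow_pickle=True); save('wrist','w4.png')
print(proj(c,(.589,.186,.093)),proj(c,(.586,.071,.06)))
E
```

```text
[0.58685744 0.15790745 0.18398138] [ 0.31471662  0.46181962 -0.4604363 ] 1.003707266358805
[316.13809163 207.16569865] [315.38931524 348.80265801]
```

View pics/w4.png

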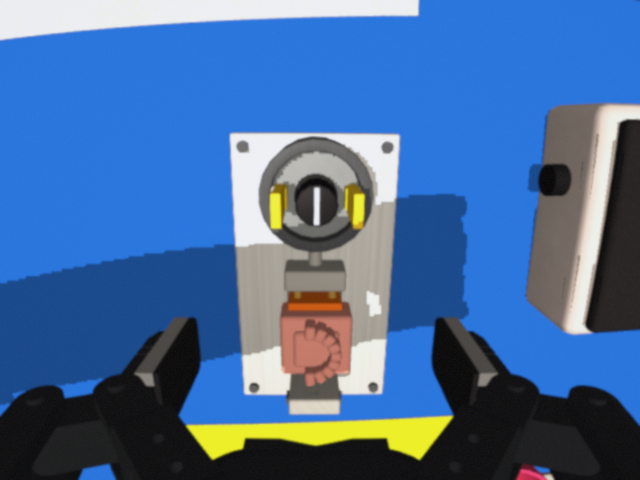

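Cast stands upright on the bed. Tab tops: left 271–281, right 352–363, rows 191–228, which puts the knob axis at about (317,209.5) at z=0.108.

```bash
python3 - <<'E'
from h import *
c=tuple(np.load('c4.npy',allow_pickle=True)); 
a,b=onz(c,(270.5,209.5),.108),onz(c,(363,209.5),.108);print(a,b,(a+b)/2,np.linalg.norm(b-a),np.degrees(np.arctan2(*(b-a)[:2][::-1])))
print("hub",onz(c,(316.8,202),.093))
k=(a+b)/2
c3=tuple(np.load('c3.npy',allow_pickle=True));print("tri tab centre",tri([ray(c,(317,209.5)),ray(c3,(317.5,49.5))]),"tri hub",tri([ray(c,(316.8,202)),ray(c3,(317,55))]))
plan((k[0],k[1],.14),-1.8);plan((k[0],k[1],.079),-1.8)
E
```

```text
[0.56367572 0.18855351 0.108     ] [0.61463943 0.18699544 0.108     ] [0.58915757 0.18777448 0.108     ] 0.050987520121228196 -1.7511037025234915
hub [0.58946903 0.1890629  0.093     ]
tri tab centre (array([0.58925621, 0.18676857, 0.10334391]), [np.float64(0.05548887955604728), np.float64(0.055488879556113896)]) tri hub (array([0.58944673, 0.18694028, 0.0818919 ]), [np.float64(0.192154944739396), np.float64(0.19215494473944553)])
[ 43.    0.9 -32.6] tooly -1.61 j6 0.13 yaw 0.19
[104.   -0.  -33.1] tooly -1.61 j6 0.13 yaw 0.19
```

Request:
move_arm(linear=[[30,0,-20],[60,0,-33],[90,0,-33],[104,0,-33],[114,0,-33],[114,0,-33],[114,0,-33],[114,0,-33]], yaw=[0,0,0,0,0,0,0,0], jaw=[0,0,0,0,0,0,0.25,0.25], force=30)

```text
t: 9.28
tcp_pos: [0.591, 0.1872, 0.0711]
ee_rot: [1.233, 1.176, -1.22]
wrist_force: [-0.2, 0.1, 0.9]
width: 0.762
```

```bash
python3 - <<'E'
from h import *
plan((.5892,.187,.069),-1.8); s=telemetry.observe();print(s['wrist_force'],s['width'])
E
```

```text
[ 2.1 -1.8  0.3] tooly -1.65 j6 0.18 yaw 0.15
[-0.17431704  0.11567856  0.89939852] 0.7617737831411954
```

Request:
move_arm(linear=[[2,-1.8,0],[2,-1.8,0],[2,-1.8,0],[2,-1.8,0],[2,-1.8,0],[2,-1.8,0],[2,-1.8,0],[2,-1.8,0]], yaw=[0,0,0,0,0,0,0,0], jaw=[0.25,0.25,0.35,0.42,0.55,0.55,0.55,0.55], force=30)

```text
t: 9.95
tcp_pos: [0.59, 0.1873, 0.0718]
ee_rot: [1.234, 1.175, -1.22]
wrist_force: [-1.9, -0.8, 10.4]
width: 0.498
```

```bash
python3 - <<'E'
from h import *
plan((.5892,.187,.069),-1.8); s=telemetry.observe();print(s['wrist_force'],s['ft_torque'],s['width'])
E
```

```text
[ 2.8 -0.9  0.3] tooly -1.67 j6 0.19 yaw 0.13
[-1.85881493 -0.82162425 10.41427598] [-0.18310425  0.81119128 -0.05022357] 0.4980667499104099
```

Pinched to about 43 mm with little sideways force (−1.9 N). I'll relieve the vertical load and start turning in equal steps.

Request:
move_arm(linear=[[-0.5,0,0],[-0.5,0,0],[-0.5,0,0],[-0.5,0,0],[-0.5,0,0],[-0.5,0,0],[-0.5,0,0],[-0.5,0,0]], yaw=[0,0,2,4,6,8,10,12], jaw=[0.55,0.55,0.55,0.55,0.55,0.55,0.55,0.55])

```text
t: 10.62
tcp_pos: [0.5901, 0.1872, 0.072]
ee_rot: [1.386, 1.067, -1.37]
wrist_force: [3.0, -0.6, -1.9]
width: 0.495
```

```bash
cat > r.py <<'E'
from h import *
R=plan((.5892,.187,.069)); s=telemetry.observe();print('F',s['wrist_force'].round(2),'along y,z tool',(R.T@s['wrist_force']).round(2)[1:],'T',s['ft_torque'].round(3),'j6',s['joints'][5].round(4),s['joint_vel'][5].round(3),'eff6',s['effort'][5].round(3),'w',round(s['width'],3),'t',round(s['t'],2))
E
python3 r.py
```

```text
[ 3.  -0.9  0.4] tooly -13.65 j6 0.39
F [ 3.   -0.63 -1.88] along y,z tool [ 3.03 -0.1 ] T [-0.019  0.136  0.411] j6 0.3949 0.413 eff6 0.109 w 0.495 t 10.62
```

Free turn: about 0.41 N m at 0.41 rad/s. Continuing.

Request:
move_arm(linear=[[0,0,0],[0,0,0],[0,0,0],[0,0,0],[0,0,0],[0,0,0]], yaw=[2,4,6,8,10,12], jaw=[0.55,0.55,0.55,0.55,0.55,0.55])

```text
t: 11.12
tcp_pos: [0.5903, 0.1871, 0.072]
ee_rot: [1.536, 0.943, -1.516]
wrist_force: [3.6, -0.7, -0.5]
width: 0.496
```

```bash
python3 r.py
```

```text
[ 3.  -1.   0.6] tooly -25.63 j6 0.6
F [ 3.55 -0.74 -0.54] along y,z tool [ 3.51 -0.87] T [-0.045  0.292  0.319] j6 0.6045 0.415 eff6 0.123 w 0.496 t 11.12
```

Request:
move_arm(linear=[[0,0,0],[0,0,0],[0,0,0]], yaw=[2,4,6], jaw=[0.55,0.55,0.55])

```text
t: 11.37
tcp_pos: [0.5904, 0.1871, 0.072]
ee_rot: [1.608, 0.876, -1.587]
wrist_force: [3.2, -0.3, -0.0]
width: 0.495
```

```bash
python3 r.py|tail -1
```

```text
F [ 3.18 -0.25 -0.04] along y,z tool [ 2.84 -1.45] T [0.043 0.305 0.341] j6 0.7094 0.416 eff6 0.122 w 0.495 t 11.37
```

Request:
move_arm(linear=[[0,0,0],[0,0,0]], yaw=[2,4], jaw=[0.55,0.55])

```text
t: 11.53
tcp_pos: [0.5904, 0.187, 0.072]
ee_rot: [1.656, 0.829, -1.635]
wrist_force: [1.9, -1.1, -0.9]
width: 0.494
```

```bash
python3 r.py
```

```text
[ 3.  -1.1  0.7] tooly -35.61 j6 0.78
F [ 1.91 -1.06 -0.89] along y,z tool [ 2.15 -0.25] T [0.055 0.318 0.347] j6 0.7794 0.415 eff6 0.122 w 0.494 t 11.53
```

Request:
move_arm(linear=[[0,0,0],[0,0,0]], yaw=[2,4], jaw=[0.55,0.55])

```text
t: 11.7
tcp_pos: [0.5905, 0.1869, 0.0721]
ee_rot: [1.703, 0.779, -1.681]
wrist_force: [3.0, -0.8, -0.3]
width: 0.492
```

```bash
python3 r.py
```

```text
[ 3.  -1.1  0.8] tooly -39.6 j6 0.85
F [ 3.05 -0.85 -0.3 ] along y,z tool [ 2.88 -1.29] T [0.113 0.305 0.372] j6 0.8494 0.416 eff6 0.122 w 0.492 t 11.7
```

Request:
move_arm(linear=[[0,0,0],[0,0,0]], yaw=[2,4], jaw=[0.55,0.55])

```text
t: 11.87
tcp_pos: [0.5905, 0.1869, 0.072]
ee_rot: [1.749, 0.728, -1.727]
wrist_force: [2.6, -0.1, -0.3]
width: 0.493
```

```bash
python3 r.py
```

```text
[ 3.  -1.1  0.9] tooly -43.59 j6 0.92
F [ 2.61 -0.07 -0.28] along y,z tool [ 1.93 -1.75] T [0.163 0.355 0.297] j6 0.9195 0.415 eff6 0.122 w 0.493 t 11.87
```

Request:
move_arm(linear=[[0,0,0],[0,0,0]], yaw=[2,4], jaw=[0.55,0.55])

```text
t: 12.03
tcp_pos: [0.5906, 0.1869, 0.072]
ee_rot: [1.795, 0.675, -1.773]
wrist_force: [2.2, -0.2, -0.1]
width: 0.497
```

```bash
python3 r.py
```

```text
[ 3.  -1.1  0.9] tooly -47.59 j6 0.99
F [ 2.18 -0.18 -0.15] along y,z tool [ 1.6  -1.49] T [0.154 0.31  0.368] j6 0.9895 0.414 eff6 0.122 w 0.497 t 12.03
```

Request:
move_arm(linear=[[0,0,0],[0,0,0]], yaw=[2,4], jaw=[0.55,0.55])

```text
t: 12.2
tcp_pos: [0.5906, 0.1868, 0.072]
ee_rot: [1.84, 0.62, -1.817]
wrist_force: [1.5, -0.5, -0.0]
width: 0.496
```

```bash
python3 r.py; python3 - <<'E'
from h import *
im=[]
for n,b in(("top",(232,180,322,247)),("side",(255,240,345,307))):
    a=cv2.cvtColor(np.array(vision.get_image(n)),4); x0,y0,x1,y1=b; im.append(cv2.resize(a[y0:y1,x0:x1],None,fx=4.4,fy=4.4,interpolation=2))
w=cv2.cvtColor(np.array(vision.get_image("wrist")),4); cv2.imwrite('pics/raw_w5.png',w)
w=cv2.resize(w[240:480,140:500],(792,528))
cv2.imwrite('pics/p2.png',np.vstack([cv2.resize(np.hstack(im),(500,186))])); 
o=np.zeros((600,800,3),np.uint8); o[:400,:600]=cv2.resize(w,(600,400)); b=np.hstack(im); o[400:600,:537]=cv2.resize(b,(537,200)); cv2.imwrite('pics/p2.png',o)
E
```

```text
[ 3.  -1.1  1. ] tooly -51.59 j6 1.06
F [ 1.54 -0.48 -0.  ] along y,z tool [ 1.33 -0.91] T [0.126 0.357 0.329] j6 1.0595 0.414 eff6 0.121 w 0.496 t 12.2
```

View pics/p2.png

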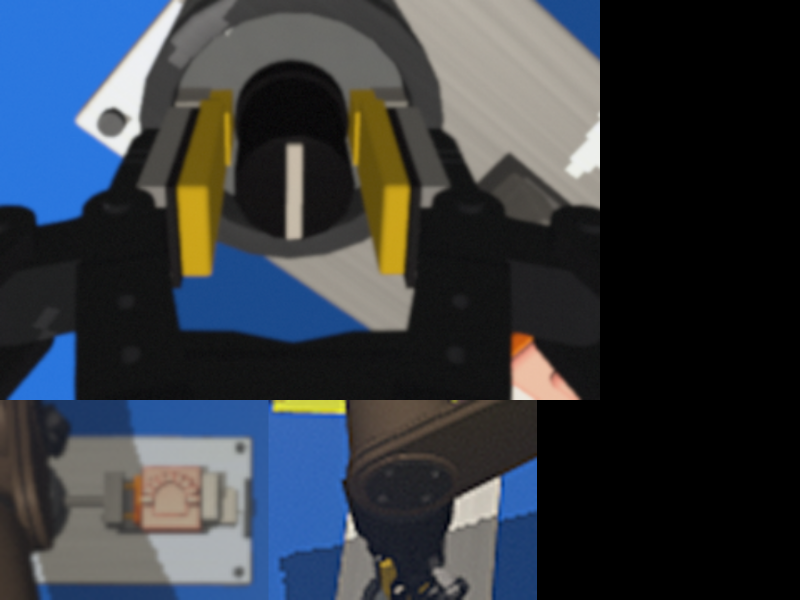

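The tabs are pinched squarely and the hub line follows the hand. From the top, the cast is touching the pad and close to the stop, with no rise yet at 50°.

Request:
move_arm(linear=[[0,0,0],[0,0,0]], yaw=[2,4], jaw=[0.55,0.55])

```text
t: 12.52
tcp_pos: [0.5907, 0.1867, 0.072]
ee_rot: [1.884, 0.564, -1.86]
wrist_force: [2.1, -1.7, -0.7]
width: 0.494
```

```bash
python3 r.py
```

```text
[ 3.  -1.2  1.1] tooly -55.53 j6 1.13
F [ 2.07 -1.74 -0.7 ] along y,z tool [ 2.59 -0.72] T [0.1   0.35  0.386] j6 1.1279 0.417 eff6 0.14 w 0.494 t 12.52
```

Request:
move_arm(linear=[[0,0,0],[0,0,0]], yaw=[2,4], jaw=[0.55,0.55])

```text
t: 12.68
tcp_pos: [0.5907, 0.1866, 0.0721]
ee_rot: [1.927, 0.506, -1.902]
wrist_force: [2.5, -0.7, -0.3]
width: 0.493
```

```bash
python3 r.py
```

```text
[ 3.  -1.2  1.2] tooly -59.46 j6 1.2
F [ 2.45 -0.66 -0.32] along y,z tool [ 1.81 -1.77] T [0.097 0.376 0.407] j6 1.197 0.411 eff6 0.232 w 0.493 t 12.68
```

Joint-6 effort now rises clearly (0.121→0.232, about 5 N).

Request:
move_arm(linear=[[0,0,0],[0,0,0]], yaw=[2,4], jaw=[0.55,0.55])

```text
t: 12.85
tcp_pos: [0.5908, 0.1865, 0.072]
ee_rot: [1.969, 0.446, -1.943]
wrist_force: [2.4, -0.6, -0.6]
width: 0.497
```

```bash
python3 r.py
```

```text
[ 3.  -1.2  1.2] tooly -63.37 j6 1.27
F [ 2.4  -0.58 -0.64] along y,z tool [ 1.58 -1.88] T [0.141 0.387 0.597] j6 1.2657 0.412 eff6 0.311 w 0.497 t 12.85
```

Request:
move_arm(linear=[[0,0,0],[0,0,0],[0,0,0],[0,0,0],[0,0,0]], yaw=[2,3.3,3.3,3.3,3.3], jaw=[0.55,0.55,0.55,0.55,0.55])

```text
t: 13.27
tcp_pos: [0.5908, 0.1865, 0.072]
ee_rot: [2.004, 0.395, -1.977]
wrist_force: [2.0, -0.3, -0.5]
width: 0.493
```

```bash
python3 r.py; python3 - <<'E'
from h import *
save("top","t5.png",(230,180,330,250),8)
E
```

```text
[ 3.  -1.2  1.3] tooly -66.63 j6 1.32
F [ 2.02 -0.34 -0.51] along y,z tool [ 1.11 -1.72] T [0.111 0.298 0.391] j6 1.3224 0.004 eff6 0.406 w 0.493 t 13.27
```

View pics/t5.png

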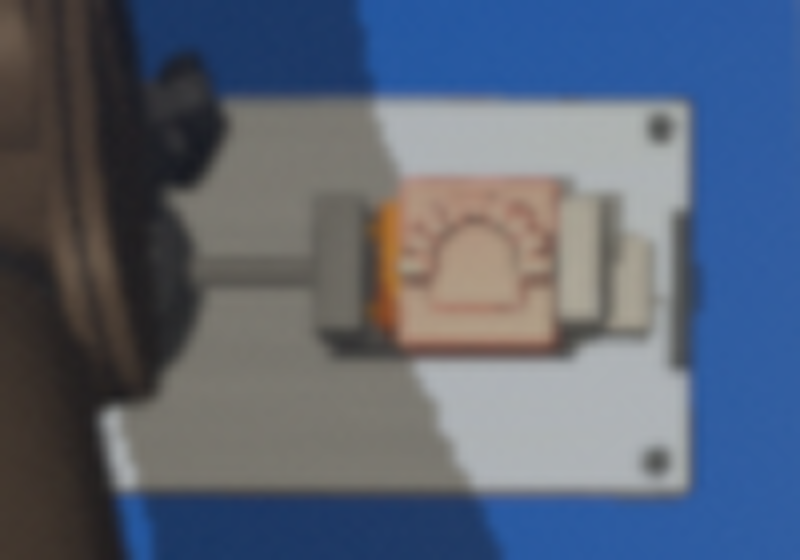

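The cast sits against the stop with the pad pressing, and the estimates give 10–13 N. Releasing gradually so the shoes lock.

Request:
move_arm(linear=[[0,0,0],[0,0,0],[0,0,0],[0,0,0],[0,0,0],[0,0,0],[0,0,0]], yaw=[0,0,0,0,0,0,0], jaw=[0.48,0.46,0.44,0.42,0.4,0.2,0.1])

```text
t: 13.9
tcp_pos: [0.5905, 0.1865, 0.0723]
ee_rot: [2.003, 0.394, -1.978]
wrist_force: [-0.3, -0.0, 0.1]
width: 0.859
```

```bash
python3 r.py
```

```text
[ 3.3 -1.1  1. ] tooly -66.67 j6 1.32
F [-0.28 -0.02  0.09] along y,z tool [-0.08  0.26] T [0.    0.025 0.004] j6 1.3233 -0.002 eff6 0.002 w 0.859 t 13.9
```

Request:
move_arm(linear=[[-20,0,0],[-50,0,0],[-80,0,0],[-105,0,0],[-105,0,0],[-105,0,0],[-105,0,0],[-105,0,0],[-105,0,0],[-105,0,0],[-105,0,0],[-105,0,0],[-105,0,0],[-105,0,0]], yaw=[0,0,0,0,-7,-14,-21,-28,-35,-42,-49,-56,-65,-65], jaw=[0,0,0,0,0,0,0,0,0,0,0,0,0,0])

```text
t: 15.07
tcp_pos: [0.5888, 0.188, 0.1782]
ee_rot: [1.225, 1.175, -1.222]
wrist_force: [-0.6, -0.4, -0.6]
width: 1.001
```

```bash
python3 r.py; python3 - <<'E'
from h import *
c=cal('wrist'); np.save('c6.npy',np.array(c,dtype=object),allow_pickle=True)
print(proj(c,(.589,.187,.1)),proj(c,(.586,.06,.045)))
save("wrist","w6.png",(200,150,440,480),1.8)
E
```

```text
[109.2  -1.3  -0.5] tooly -1.41 j6 0.18
F [-0.55 -0.35 -0.57] along y,z tool [-0.55  0.36] T [0.026 0.014 0.03 ] j6 0.1836 -0.283 eff6 -0.179 w 1.001 t 15.07
[314.56751474 260.20777731] [313.64138226 385.04315208]
```

View pics/w6.png

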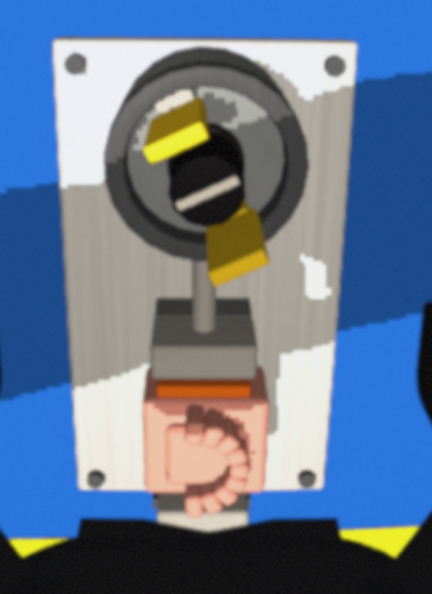

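```bash
python3 - <<'E'
from h import *
c=tuple(np.load('c6.npy',allow_pickle=True)); O=lambda x,y,z:onz(c,(x/1.8+200,y/1.8+150),z)[:2]
d=O(240,181,.093)-O(177,207,.093); ang=np.degrees(np.arctan2(d[1],d[0])); print("line",ang,"turn",88.2-ang)
a=(O(143,148,.108)+O(203,122,.108))/2; b=(O(213,287,.108)+O(270,266,.108))/2; n=np.array([-d[1],d[0]])/np.linalg.norm(d)
print("sep",abs((a-b)@n), "mid",(a+b)/2)
# cast block top centre, z .06
q=[(144,403),(268,403),(265,492),(148,492)]; m=np.mean([O(*p,.06) for p in q],0); u=np.array([np.cos(np.radians(88.2)),np.sin(np.radians(88.2))]);e=m-np.array([.586,.071]);print("cast in clamp x,y",e@[u[1],-u[0]],e@u)
print("block rear/front top",O(205,300,.06),O(205,348,.06))
E
```

```text
line 21.97162700581191 turn 66.22837299418809
sep 0.0515599593139809 mid [0.58950249 0.18658417]
cast in clamp x,y 0.0009494905753759818 -0.013326812349110173
block rear/front top [0.5877306 0.1298902] [0.58718935 0.10798192]
```

All checks pass (tabs about 52 mm apart, knob at about 66°, cast at y −13 mm). Handing in.

```bash
python3 -c "
from station import hand_in; print(hand_in())"
```

```text
the job is handed in; nothing more can be done
None
```

The pink cast stands upright on the clamp bed against the rear stop. The spring pad holds it with an estimated 11–12 N, and the knob is locked. I handed the job in at about 15 s on the robot's clock; it reports no verdict. I saw no contact with the other things on the bench, but did not re-measure where they stand.

I placed the cast with its 50 mm side along the clamp axis and let it go. I then pinched both tabs with only about 2–3 N of sideways force and turned the knob in equal steps. The load began to rise at about 53°. I stopped at about 65° and let the tabs spring back.

| Last check | Result |
|---|---|
| Pad force from turn after contact | about 11.5 N |
| Pad force from rise in joint 6 effort | about 12–13 N |
| Pad force from static wrist torque | about 10 N (rougher) |
| Spring compression seen from above | about 4 mm |
| Tab outer faces after release | 51.6 mm apart (52 mm at rest) |
| Knob angle after release, from its marker line | about 66°, so it did not slip back |
| Cast centre in the clamp's frame | x about +1 mm, y about −13 mm |

**Disagreement:** working the force out from the cast's measured position and the knob angle gave about 16–17 N. That position is only good to 1–2 mm, so I trusted the effort, turn and torque figures instead.

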